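# Zero the measuring probe and hold it centred in the sample

## Robot

A 6-joint arm with a two-finger parallel gripper is mounted at the origin on a cart in front of the work surface, level with it; the furniture and walls round the work are solid. World frame = base frame: x ahead of the robot, y to its left, z up, the work surface at z = 0. Lengths are in mm, angles in rad, forces in N, time in s.
With the tool pointing down it reaches from about 350 to 775 mm from the base axis. Payload 7.3 kg.
Tool frame: the origin (TCP) lies at the very end of the fingers, on their centre line; the grasp point (between the pads) lies 19 mm behind it; z points along the fingers, y is the line along which they close (so a half turn about z gives the same grasp; the last joint's range is limited). The gripper opens to 92 mm and grips with 3 to 60 N. Pads are 19 mm wide; open, the fingers measure 130 mm over their backs; the gripper's body (75 mm by 190 mm) begins 47 mm behind the grasp point.
Start: joints at [0.993, 0.342, 1.524, -0, 1.275, -0.146], TCP at [219.704, 476.838, 226.741] pointing down, gripper open.
Joint ranges: [-2.53, 2.53], [-0.77, 2.02], [0.04, 2.7], [-1, 4.14], [0.28, 2.66], [-3.11, 3.11]. Speed limits (rad/s): [2.57, 2.57, 3.14, 3.14, 3.14, 3.14].

## Interface

Orientations are given as [roll, pitch, yaw] about the fixed x, y, z axes, in that order (R = Rz(yaw) Ry(pitch) Rx(roll)).
In Python, from plant import get_obs, vision, workorder gives the robot as it stands.
- The arm moves only by the shell command python3 -m pendant 'ROWS' [OPENING]. ROWS is a JSON object of lists of equal length, an entry for each row: "dp": the shift along the tool's x, y, z in m, a list of three; "rotation": the turn, a rotation vector about the tool's x, y, z in rad, a list of three. A call has 1 to 8 rows; each row is the pose to reach, as a shift and turn from the pose commanded when the call began, along the tool's axes at that moment; what a row does not reach only later rows make up. A row lasts 1/8 s, in which the tool goes at most 62.5 mm and 10.7 degrees, less where a joint would pass 70% of its speed; a pose out of reach is approached as far as the arm can. A call with a gripper value outside its range is refused whole. OPENING is the finger opening in m, from 0 to 0.0918, set as the call begins (- or left out, the last holds). The fingers move at their own pace and stop on an object; the grip force is fixed at half the most. Time passes only in rows, so rows that repeat a pose let the fingers close. It gives the time, the measured TCP pose, the force, the opening and the grip force at its end, in the units of the state.
- get_obs(): the state, without advancing time (a new reading comes with each control period).
- vision.capture(name): name is "scene" or "top" or "wrist"; returns a dict with "pixels" (384x512x3 uint8, red, green, blue), "vfov" (degrees; the focal length in pixels is half the picture's height over the tangent of half this angle, whatever the lens; pixels are square), "cx", "cy" (the principal point, pixels), "dist" ([k1, k2, p1, p2, k3] as OpenCV has them; the pictures are not rectified), "pose" (4x4, takes a point from camera to world coordinates); the wrist camera has in their place "T_tool_cam" (4x4, takes a point from camera to tool coordinates, whose origin is the TCP and whose axes are the flange's). Camera axes: x right, y up, looking along -z (the intrinsics and any distortion apply to the point x, -y, -z); pixel columns grow to the right and rows downward; lengths in mm; the calibration is good to about 2 mm. A picture is of the moment at which its call begins: read the wrist's pose just before it. There is no depth.
- workorder.close_job(): hands the job in; it is judged then, once.
The state is a dict: "time": time; "joint_positions": joint angles; "dq": joint speeds; "tau": joint torques, N m; "tool_pos": TCP position; "tcp_rot": TCP orientation; "contact_force": force on the tool from outside, world axes, zero at the start; "moment": the same for the moment, N m; "grip_width": finger opening in mm; "finger_force": force on a finger pad.
Only numpy, scipy, OpenCV 4.12 (cv2) and the standard library are available. Lean on these libraries where they do the work, as an engineer would, in place of code of your own. Each camera call takes 0.05 s, during which the arm holds its last target. There are 200 camera calls.

## Task

Zero the probe while it is still parked in its dock, by pressing the dock's round plunger head fully down to its stop and letting it come up again. Then lift the probe out of the dock by its handle and lower its thin stem from above through the guide bush on the sample stand, touching neither the bush nor the beaker below, until the tip is about halfway down inside the beaker. Finish still holding the probe there, upright, still and centred in the bore; leave the jar, the white adapter and the beaker where they stand.

Things in the scene. Friction and masses are not known exactly. Their poses are not given: they have to be found in the camera images.
- dock: Probe dock, fixed: steel foot 92 x 168 mm (x, y). Origin: centre of the underside; z up. At +y a grey console 80 x 88 mm, top 90 mm up, dark panel on its -x face, plunger on top; at y = -45 mm an upright grey tube, 44 mm outside, 18 mm bore, rim 115 mm up, holding the probe. Plunger and probe axes: both x = 0, 85 mm apart. Dock and stand may swap sides, left or right.
- plunger_top (a point): Centre of the top of the black plunger head: a disc 31 mm in diameter and 12 mm thick, at (0, 40) mm in the dock's frame, its top 120 mm above the worktop when up. It goes straight down.
- zero_plunger (a joint): Travel of the plunger in m: 0 = up, 0.012 = fully down on its stop. A spring returns it; about 2.3 N starts it moving and about 5.3 N brings it to the stop, which is rigid.
- probe: Loose cordless probe, about 80 g, 165 mm long, round about z; origin at the tip, z up to the handle. Steel stem 8 mm dia. z = 0-105 mm, black flange 32 mm dia. to 111, white round handle 26 mm dia. to 161 (grip it, middle at 136), grey cap 22 mm dia. to 165. Parked upright: flange on the tube's rim, tip 10 mm above the worktop; it must rise 105 mm to leave the tube.
- probe_tip (a point): Tip of the probe's stem.
- probe_flange (a point): Point on the probe's axis at the lower face of the flange, 105 mm above the tip.
- stand: Sample stand, fixed to the worktop: steel foot 120 x 120 x 10 mm, four posts 10 mm in diameter at the corners, an aluminium plate 120 x 120 mm from 96 to 106 mm above the worktop, with a white guide bush in its middle. Origin: centre of the underside; z up.
- bush_mouth (a point): Centre of the upper mouth of the guide bush, 114 mm above the worktop. The bush is an upright tube, 42 mm outside and 24 mm bore diameter, 20 mm long (94 to 114 mm above the worktop), so that the 8 mm stem has 8 mm to spare all round when centred.
- beaker: Loose open white beaker, 69 mm in diameter at the rim and 76 mm high, standing on the stand's foot under the bush; origin at the centre of its underside, which is 10 mm above the worktop; its inner floor is 13 mm and its rim 86 mm above the worktop.
- jar: Bystander, loose: white screw-cap jar, 62 mm in diameter, 86 mm high, origin at the centre of its underside.
- adapter: Bystander, loose: small white adapter standing on its hexagon, 30 x 34 mm, 43 mm high, origin at the centre of its underside.
Mind the look-alikes: they are no part of the job. Of the things that look like the probe, the middle-sized one is meant.

How it is judged (in metres and radians):
On the way, in this order (a step that is already met when the one before it is completed fails the run):
1. the plunger is pressed down to its stop while the probe is parked (value of joint zero_plunger above 0.0108 m and z of probe_tip in the frame of dock below 0.016 m), for 0.1 s.
2. the plunger has come up again, the probe still parked (value of joint zero_plunger below 0.002 m and z of probe_tip in the frame of dock below 0.016 m), for 0.05 s.
3. the probe is held above the guide bush (z of probe_tip in the frame of bush_mouth above 0.002 m and horizontal distance between probe_tip and bush_mouth below 0.012 m and contact force between the fingers and probe above 1 N), for 0.05 s.
At the end, for the whole second after the job is handed in: Probe held by the fingers, at rest, upright within 5 deg, tip 30-68 mm above the worktop, tip within 5 mm and flange centre within 6 mm of the bore axis, touching neither stand nor beaker; plunger up; beaker within 10 mm, jar and adapter within 20 mm of their starts (z of probe_tip in the frame of stand between 0.03 and 0.068 m and horizontal distance between probe_tip and bush_mouth below 0.005 m and horizontal distance between probe_flange and bush_mouth below 0.006 m and angle between probe's own z axis and vertical below 0.09 rad and linear speed of probe below 0.02 m/s and contact force between the fingers and probe above 1 N and contact force between probe and stand below 0.2 N and contact force between probe and beaker below 0.2 N and value of joint zero_plunger below 0.002 m and distance of beaker from where it was at the start of the episode below 0.01 m and distance of each of jar, adapter from where it was at the start of the episode below 0.02 m); the arm keeps its last pose, push and grip.
It fails at once if the probe touches the sample stand or its guide bush (contact force between probe and stand above 0.3 N).
It fails at once if the probe touches the beaker (contact force between probe and beaker above 0.3 N).
It fails at once if the jar or the adapter is pushed away (distance of any of jar, adapter from where it was at the start of the episode above 0.03 m).
It also fails if it takes over 61 s, if anything falls off the work surface, if the arm or the gripper's body presses on something with over 40 N, if the wrist force passes 120 N, or if a joint passes its speed limit or range.

## Working session

There is one attempt and no reset: what is moved stays moved. The work goes in short steps, Python scripts to look and compute and a shell command to move; the robot and the scene stay as the last step left them, time stands still between calls to the robot, and variables do not carry over. Pictures are saved under pics/ and viewed, at most 10 in all, crops included, and the job is handed in when it is done.

```bash
mkdir -p pics; ls
cat > h.py <<'E'
import numpy as np, cv2
from plant import get_obs, vision, workorder
def K(c):
    h,w=c["pixels"].shape[:2]; f=h/2/np.tan(np.radians(c["vfov"])/2)
    return np.array([[f,0,c["cx"]],[0,f,c["cy"]],[0,0,1.]])
from scipy.spatial.transform import Rotation as R
def pose(c,o=None):
    if "pose" in c: return np.array(c["pose"])
    T=np.eye(4);T[:3,:3]=R.from_euler('xyz',o["tcp_rot"]).as_matrix();T[:3,3]=o["tool_pos"]
    return T@np.array(c["T_tool_cam"])
def ray(c,uv,o=None):
    P=pose(c,o); p=cv2.undistortPoints(np.array(uv,float).reshape(-1,1,2),K(c),np.array(c["dist"],float)).reshape(-1,2)
    d=np.c_[p[:,0],-p[:,1],-np.ones(len(p))]@P[:3,:3].T
    return P[:3,3],d
def onz(c,uv,z,o=None):
    C,d=ray(c,uv,o); return C+d*((z-C[2])/d[:,2])[:,None]
def proj(c,X,o=None):
    P=np.linalg.inv(pose(c,o)); X=np.atleast_2d(X)@P[:3,:3].T+P[:3,3]
    X=X*[1,-1,-1]
    return cv2.projectPoints(X,np.zeros(3),np.zeros(3),K(c),np.array(c["dist"],float))[0].reshape(-1,2)
E
python3 - <<'E'
from h import *
import pickle
o=get_obs();print(o)
d={}
for n in("scene","top","wrist"):
    c=vision.capture(n);d[n]=c
    print(n,c["vfov"],c["cx"],c["cy"],c["dist"],np.round(pose(c,o),2).tolist())
    cv2.imwrite(f"pics/{n}0.png",cv2.resize(c["pixels"][:,:,::-1],(768,576),interpolation=cv2.INTER_CUBIC))
pickle.dump((o,d),open("c0.pkl","wb"))
E
```

```text
pics
{'time': 0.0, 'joint_positions': array([ 9.93005225e-01,  3.42709703e-01,  1.52500775e+00, -1.54148574e-06,
        1.27539537e+00, -1.46018175e-01]), 'dq': array([-6.80710763e-05, -7.29724957e-04,  8.42861175e-04,  1.12193713e-03,
        2.36267173e-04, -2.37020841e-04]), 'tau': array([-1.75122317e-03, -4.31239629e+01, -2.44221872e+01,  7.16068083e-02,
        5.57091774e-02, -1.57018653e-04]), 'tool_pos': array([219.46966972, 476.48275257, 226.05495307]), 'tcp_rot': array([-3.14008844e+00, -2.19726856e-04,  2.70982001e+00]), 'contact_force': array([-0.29525966,  1.04829474,  0.64745697]), 'moment': array([ 0.02935031, -0.03735601,  0.00619839]), 'finger_force': 0.0, 'grip_width': 91.56726107496789}
scene 46.837911066409134 250.50671107686307 184.15403721383123 [0.00526503 0.         0.         0.         0.        ] [[0.57, 0.32, -0.76, -237.16], [-0.82, 0.21, -0.53, -589.09], [-0.02, 0.92, 0.38, 521.94], [0.0, 0.0, 0.0, 1.0]]
top 49.55018212683052 253.81825865953041 194.90863816269442 [-0.1552486  0.         0.         0.         0.       ] [[-0.03, 1.0, -0.04, 524.6], [-1.0, -0.03, -0.02, -22.32], [-0.02, 0.04, 1.0, 1271.15], [0.0, 0.0, 0.0, 1.0]]
wrist 65.5645163588471 252.6187838540041 197.2633646232016 [-0.06683448  0.          0.          0.          0.        ] [[0.42, -0.87, -0.26, 149.96], [0.91, 0.4, 0.12, 509.62], [-0.0, -0.28, 0.96, 383.78], [0.0, 0.0, 0.0, 1.0]]
```

View pics/scene0.png

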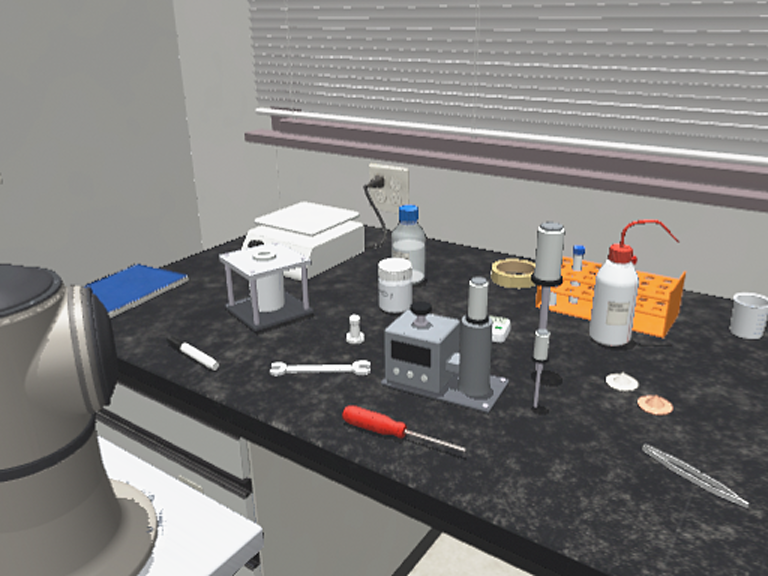

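View pics/top0.png

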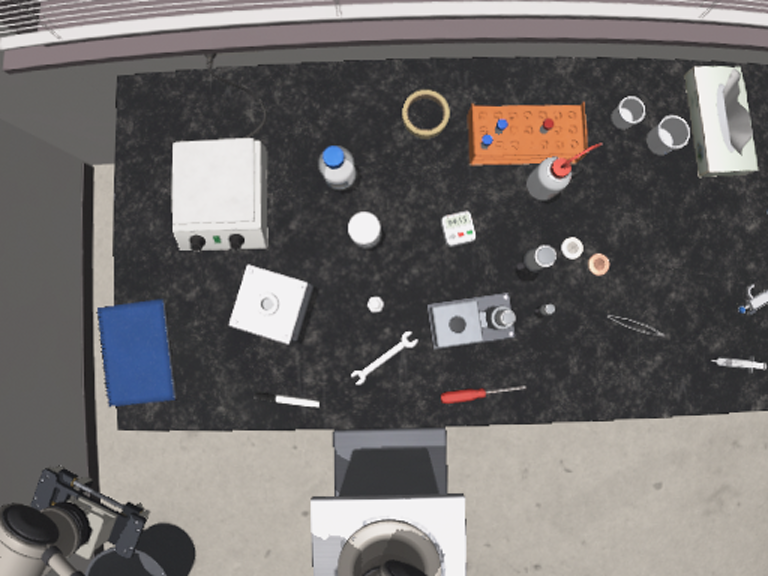

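The scene view shows the dock with the plunger at (422,309) and its probe at (478,300). The larger look-alike is at (548,250) and the small one at (541,345). In the top view the plunger is at (458,324), the probe cap at (502,317), the bush at (269,303), the jar at (365,230) and the adapter at (375,304). All of these are in 1.5x pixels.

Run:
```python
from h import *
import pickle
o,d=pickle.load(open("c0.pkl","rb"))
t=d["top"];s=d["scene"]
for n,uv,z in [("plunger",(458,324),120),("cap",(502,317),175),("bush",(269,303),114),("jar",(365,230),86),("adapter",(375,304),43),("big",(544,256),200),("small",(548,309),100)]:
    print(n,np.round(onz(t,[np.array(uv)/1.5],z)[0],1))
# two-view for tall lookalikes: 
def tri(a,ua,b,ub):
    C1,d1=ray(a,[np.array(ua)/1.5]);C2,d2=ray(b,[np.array(ub)/1.5]);d1=d1[0];d2=d2[0]
    x=np.linalg.lstsq(np.c_[d1,-d2],C2-C1,rcond=None)[0];p,q=C1+x[0]*d1,C2+x[1]*d2
    return np.round((p+q)/2,1),np.round(np.linalg.norm(p-q),1)
print("big top",tri(t,(545,256),s,(550,226)));print("small top",tri(t,(548,308),s,(541,333)))
print("cap",tri(t,(503,315),s,(478,281)));print("plunger",tri(t,(458,324),s,(422,307)));print("bush",tri(t,(269,303),s,(263,253)))
im=t["pixels"][:,:,::-1]; cr=im[185:240,275:375]; cv2.imwrite("pics/dock.png",cv2.resize(cr,None,fx=7,fy=7,interpolation=cv2.INTER_CUBIC))
# stand plate yaw
g=cv2.cvtColor(im,cv2.COLOR_BGR2GRAY); m=np.zeros_like(g); m[170:235,150:210]=(g[170:235,150:210]>150)*255
for cn in cv2.findContours(m,0,2)[0]:
    if cv2.contourArea(cn)>200: print(cv2.minAreaRect(cn))
```

```text
plunger [ 506.8 -141.1  120. ]
cap [ 517.7 -213.5  175. ]
bush [554.8 209.5 114. ]
jar [690.3  27.4  86. ]
adapter [549.3  13.1  43. ]
big [ 621.3 -286.2  200. ]
small [ 529.8 -314.8  100. ]
big top (array([ 618.8, -281. ,  231.4]), np.float64(1.7))
small top (array([ 532. , -312.7,  111.7]), np.float64(1.6))
cap (array([ 522.7, -219.3,  168.5]), np.float64(6.3))
plunger (array([ 507.4, -142.6,  116.3]), np.float64(2.5))
bush (array([553.7, 210.7, 114.1]), np.float64(3.3))
((178.22940063476562, 202.26084899902344), (42.41802215576172, 43.109615325927734), 17.241458892822266)
```

View pics/dock.png

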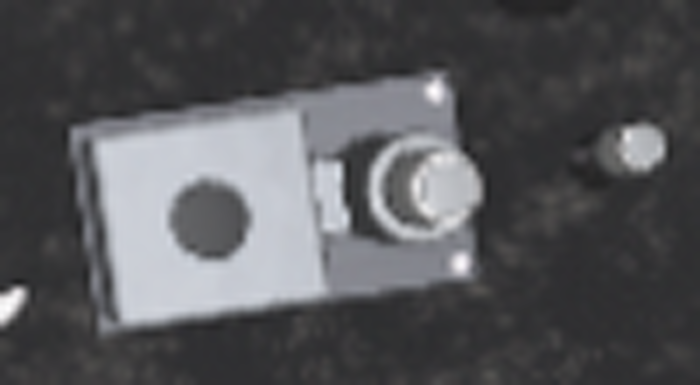

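```bash
python3 -m pendant '{"dp":[[-0.042,-0.035,-0.005],[-0.084,-0.070,-0.010],[-0.126,-0.105,-0.015],[-0.168,-0.140,-0.020],[-0.210,-0.175,-0.025],[-0.252,-0.210,-0.030],[-0.294,-0.245,-0.034],[-0.336,-0.280,-0.034]],"rotation":[[0,0,0],[0,0,0],[0,0,0],[0,0,0],[0,0,0],[0,0,0],[0,0,0],[0,0,0]]}'
python3 -m pendant '{"dp":[[-0.040,-0.035,0],[-0.080,-0.070,0],[-0.120,-0.105,0],[-0.160,-0.140,0],[-0.184,-0.160,0],[-0.184,-0.160,0],[-0.184,-0.160,0],[-0.184,-0.160,0]],"rotation":[[0,0,0.15],[0,0,0.3],[0,0,0.45],[0,0,0.6],[0,0,0.71],[0,0,0.71],[0,0,0.71],[0,0,0.71]]}'
python3 - <<'E'
from h import *
import pickle
o=get_obs();print(o["tool_pos"],o["tcp_rot"],o["joint_positions"])
c=vision.capture("wrist");pickle.dump((o,c),open("c1.pkl","wb"))
im=c["pixels"][:,:,::-1].copy();cv2.imwrite("pics/w1.png",cv2.resize(im,(768,576),interpolation=cv2.INTER_CUBIC))
print(proj(c,[[507,-141,120],[519,-225,175]],o)*1.5)
E
```

```text
time: 1.15
tool_pos: [408.2, 80.2, 261.0]
tcp_rot: [3.141, 0.001, 2.71]
contact_force: [0.7, 1.1, -0.6]
grip_width: 91.7
finger_force: 0.0
time: 2.15
tool_pos: [507.5, -139.3, 260.9]
tcp_rot: [3.141, -0.0, 2.002]
contact_force: [-0.6, 0.1, 0.2]
grip_width: 91.8
finger_force: 0.0
[ 507.50371969 -139.31007007  260.87464463] [ 3.14148433e+00 -2.56953948e-04  2.00178700e+00] [-4.13741090e-01  3.19760125e-01  1.46069245e+00  2.57227912e-04
  1.36126032e+00 -8.44785265e-01]
[[376.78121196 283.24416334]
 [338.01794675 430.97258689]]
```

View pics/w1.png

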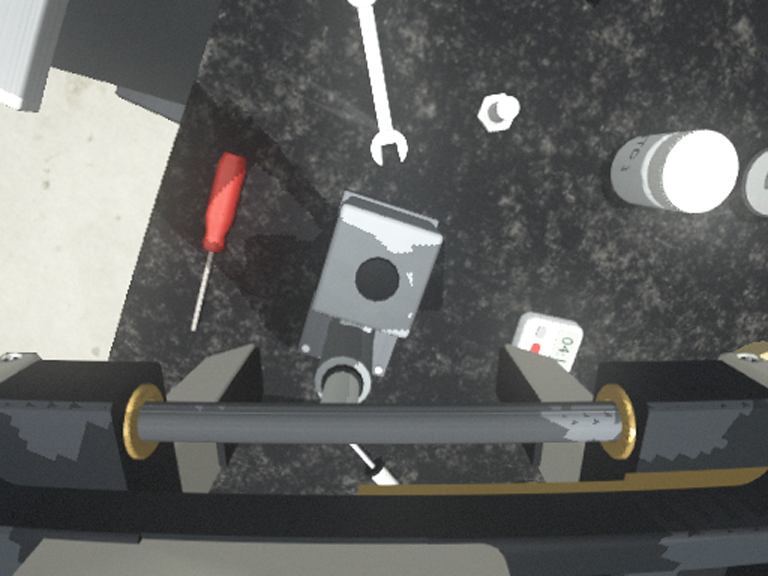

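The plunger head is a dark disc at (377,279). The tube rim is centred near (342,382), with the probe handle leading under the gripper rod at about (342,390).

Run:
```python
from h import *
import pickle
o,c=pickle.load(open("c1.pkl","rb"))
g=cv2.cvtColor(c["pixels"],cv2.COLOR_RGB2GRAY)
m=np.zeros_like(g);m[165:205,230:272]=(g[165:205,230:272]<60)*255
cn=max(cv2.findContours(m,0,2)[0],key=cv2.contourArea);e=cv2.fitEllipse(cn);print(e)
print("pl",onz(c,[e[0]],120,o))
print("rim",onz(c,[(342/1.5,381.5/1.5)],115,o))
```

```text
Traceback (most recent call last):
cv2.error: OpenCV(4.12.0) /io/opencv/modules/imgproc/src/shapedescr.cpp:361: error: (-201:Incorrect size of input array) There should be at least 5 points to fit the ellipse in function 'fitEllipseNoDirect'
```

Run:
```python
from h import *
import pickle
o,c=pickle.load(open("c1.pkl","rb"))
g=cv2.cvtColor(c["pixels"],cv2.COLOR_RGB2GRAY)
print(g[186,225:280:2])
m=np.zeros_like(g);m[165:205,230:272]=(g[165:205,230:272]<75)*255
cs=cv2.findContours(m,0,2)[0]
for cn in cs:
  if cv2.contourArea(cn)>50:
    (x,y),r=cv2.minEnclosingCircle(cn);M=cv2.moments(cn);u=(M['m10']/M['m00'],M['m01']/M['m00']);print(u,x,y,r,cv2.contourArea(cn),"pl",onz(c,[u],120,o))
print("rim",onz(c,[(342/1.5,381.5/1.5)],115,o))
```

```text
[164 160 159 162 161 160  78  65  67  66  66  69  66  67  62  71  66  68
  62  64  61 158 161 160 237 174 161 161]
(251.22764227642273, 185.57835716288196) 251.18382263183594 185.60293579101562 14.328192710876465 594.5 pl [[ 505.59252131 -137.82812726  120.        ]]
rim [[ 515.56292737 -222.5908042   115.        ]]
```

```bash
python3 -m pendant '{"dp":[[0.002,-0.001,0.03],[0.002,-0.001,0.06],[0.002,-0.001,0.09],[0.002,-0.001,0.11],[0.002,-0.001,0.125],[0.002,-0.001,0.13],[0.002,-0.001,0.134],[0.002,-0.001,0.134]],"rotation":[[0,0,0],[0,0,0],[0,0,0],[0,0,0],[0,0,0],[0,0,0],[0,0,0],[0,0,0]]}' 0
python3 -m pendant '{"dp":[[0,0,0.004],[0,0,0.008],[0,0,0.012],[0,0,0.015],[0,0,0.017],[0,0,0.018],[0,0,0.0185],[0,0,0.0185]],"rotation":[[0,0,0],[0,0,0],[0,0,0],[0,0,0],[0,0,0],[0,0,0],[0,0,0],[0,0,0]]}'
```

```text
time: 3.2
tool_pos: [506.3, -139.0, 127.0]
tcp_rot: [3.141, 0.0, 2.0]
contact_force: [-0.6, -0.9, 0.2]
grip_width: 16.5
finger_force: 0.0
time: 4.2
tool_pos: [506.3, -139.1, 108.4]
tcp_rot: [3.141, 0.0, 2.0]
contact_force: [0.0, -0.8, 5.2]
grip_width: 0.5
finger_force: 2.5
```

```bash
python3 -m pendant '{"dp":[[0,0,0.0005],[0,0,0.001],[0,0,0.0015],[0,0,0.0015]],"rotation":[[0,0,0],[0,0,0],[0,0,0],[0,0,0]]}'
```

```text
time: 4.7
tool_pos: [506.4, -139.1, 108.1]
tcp_rot: [3.141, 0.001, 2.0]
contact_force: [-2.3, 1.6, 14.4]
grip_width: -0.0
finger_force: 7.5
```

```bash
python3 -m pendant '{"dp":[[0,0,0],[0,0,-0.01],[0,0,-0.03],[0,0,-0.07],[0,0,-0.12],[0,0,-0.16],[0,0,-0.193],[0,0,-0.193]],"rotation":[[0,0,0],[0,0,0],[0,0,0],[0,0,0],[0,0,0],[0,0,0],[0,0,0],[0,0,0]]}'
python3 -m pendant '{"dp":[[-0.03,-0.010,0],[-0.06,-0.020,0],[-0.08,-0.027,0],[-0.08,-0.027,0],[-0.08,-0.027,0],[-0.08,-0.027,0]],"rotation":[[0,0,0],[0,0,0],[0,0,0],[0,0,0],[0,0,0],[0,0,0]]}' 0.09
python3 - <<'E'
from h import *
import pickle
o=get_obs();print(o["tool_pos"],o["tcp_rot"])
c=vision.capture("wrist");pickle.dump((o,c),open("c2.pkl","wb"))
im=c["pixels"][:,:,::-1].copy();cv2.imwrite("pics/w2.png",cv2.resize(im,(768,576),interpolation=cv2.INTER_CUBIC))
print(proj(c,[[515.5,-222.6,175],[505.6,-137.8,120],[515.5,-222.6,115]],o)*1.5)
E
```

```text
time: 5.7
tool_pos: [506.7, -139.2, 301.7]
tcp_rot: [3.139, 0.003, 2.0]
contact_force: [-1.0, -0.0, 0.1]
grip_width: 0.6
finger_force: 0.0
time: 6.45
tool_pos: [514.8, -222.0, 299.8]
tcp_rot: [3.141, -0.0, 2.001]
contact_force: [-0.2, -0.2, 1.0]
grip_width: 55.9
finger_force: 0.0
[ 514.81534458 -222.04822286  299.77472796] [ 3.14140163e+00 -2.85042116e-04  2.00079803e+00]
[[379.01720896 288.72336776]
 [415.27463196 160.90308714]
 [379.02633829 268.30774781]]
```

View pics/w2.png

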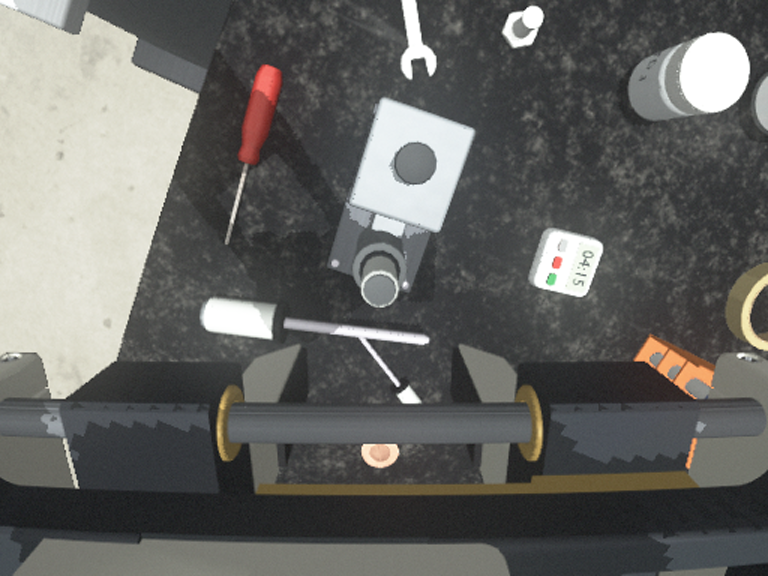

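The probe cap sits at (379,287), where predicted, and the plunger is up at (415,163). A large white-handled object now lies at (240,318)–(430,340), so I'm checking the scene camera.

Run:
```python
from h import *
import pickle
s=vision.capture("scene");t=vision.capture("top");pickle.dump((s,t),open("c3.pkl","wb"))
a=s["pixels"][130:330,200:500,::-1];b=t["pixels"][130:260,250:450,::-1]
cv2.imwrite("pics/s3.png",np.vstack([cv2.resize(a,(500,333),interpolation=cv2.INTER_CUBIC),cv2.resize(b,(500,260))]))
```

```text
(no output)
```

View pics/s3.png

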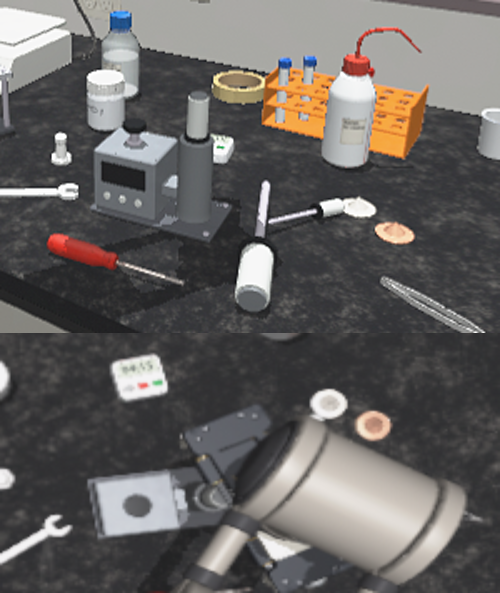

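Both loose look-alikes have toppled onto the bench, clear of the tube; the jar, adapter and parked probe are undisturbed. Next I grasp the probe.

```bash
python3 -m pendant '{"dp":[[-0.001,0.0005,0.03],[-0.001,0.0005,0.06],[-0.001,0.0005,0.09],[-0.001,0.0005,0.12],[-0.001,0.0005,0.145],[-0.001,0.0005,0.162],[-0.001,0.0005,0.171],[-0.001,0.0005,0.171]],"rotation":[[0,0,0],[0,0,0],[0,0,0],[0,0,0],[0,0,0],[0,0,0],[0,0,0],[0,0,0]]}' 0.09
python3 -m pendant '{"dp":[[0,0,0],[0,0,0],[0,0,0],[0,0,0],[0,0,0],[0,0,0],[0,0,0],[0,0,0]],"rotation":[[0,0,0],[0,0,0],[0,0,0],[0,0,0],[0,0,0],[0,0,0],[0,0,0],[0,0,0]]}' 0
```

```text
time: 7.6
tool_pos: [515.6, -223.4, 128.5]
tcp_rot: [-3.141, -0.001, 2.0]
contact_force: [-0.4, -0.4, -0.1]
grip_width: 89.9
finger_force: 0.0
time: 8.6
tool_pos: [515.7, -223.7, 128.7]
tcp_rot: [3.142, -0.0, 2.0]
contact_force: [-0.2, -0.4, 0.4]
grip_width: 25.3
finger_force: 30.0
```

```bash
python3 -m pendant '{"dp":[[0,0,-0.005],[0,0,-0.02],[0,0,-0.045],[0,0,-0.075],[0,0,-0.105],[0,0,-0.13],[0,0,-0.142],[0,0,-0.142]],"rotation":[[0,0,0],[0,0,0],[0,0,0],[0,0,0],[0,0,0],[0,0,0],[0,0,0],[0,0,0]]}'
python3 -m pendant '{"dp":[[0.02,0.011,0],[0.055,0.031,0],[0.1,0.057,0],[0.145,0.083,0],[0.19,0.109,0],[0.23,0.132,0],[0.255,0.146,0],[0.265,0.152,0]],"rotation":[[0,0,0],[0,0,0],[0,0,0],[0,0,0],[0,0,0],[0,0,0],[0,0,0],[0,0,0]]}'
python3 -m pendant '{"dp":[[0.01,0.005,0],[0.03,0.015,0],[0.05,0.025,0],[0.06,0.03,0],[0.06,0.03,0],[0.06,0.03,0],[0.06,0.03,0]],"rotation":[[0,0,0],[0,0,0],[0,0,0],[0,0,0],[0,0,0],[0,0,0],[0,0,0]]}'
python3 - <<'E'
from h import *
import pickle
o=get_obs();print(o["tool_pos"],o["tcp_rot"])
c=vision.capture("wrist");s=vision.capture("scene");t=vision.capture("top");pickle.dump((o,c,s,t),open("c4.pkl","wb"))
im=c["pixels"][:,:,::-1].copy();cv2.imwrite("pics/w4.png",cv2.resize(im,(768,576),interpolation=cv2.INTER_CUBIC))
print(proj(c,[[554.5,210,114],o["tool_pos"]+[0,0,-118]],o)*1.5)
E
```

```text
time: 9.6
tool_pos: [515.9, -223.8, 271.6]
tcp_rot: [3.141, 0.001, 2.0]
contact_force: [0.5, -0.8, -0.8]
grip_width: 25.6
finger_force: 30.0
time: 10.6
tool_pos: [542.8, 83.0, 269.7]
tcp_rot: [-3.14, -0.001, 2.003]
contact_force: [0.4, -0.9, -0.7]
grip_width: 25.7
finger_force: 30.0
time: 11.48
tool_pos: [546.1, 146.8, 270.7]
tcp_rot: [-3.142, 0.0, 1.999]
contact_force: [-0.5, 0.6, -0.9]
grip_width: 25.6
finger_force: 30.0
[546.07304757 146.81001965 270.74135994] [-3.14154299e+00  1.18960609e-04  1.99880910e+00]
[[427.49433447 200.04429132]
 [378.45100007 290.29165136]]
```

View pics/w4.png

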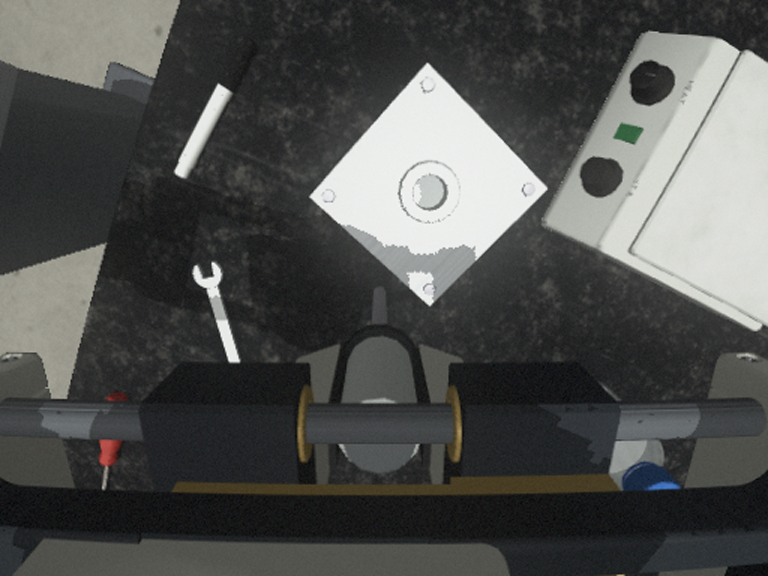

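The stem tip is visible at (379,290), exactly where predicted, and the bush mouth is at about (430,191).

```bash
cat > b.py <<'E'
from h import *
def bush(c,o,u0):
    g=cv2.cvtColor(c["pixels"],cv2.COLOR_RGB2GRAY); g4=cv2.resize(g,None,fx=4,fy=4,interpolation=cv2.INTER_CUBIC)
    e=cv2.Canny(cv2.GaussianBlur(g4,(0,0),2),15,40)
    res=[]
    for cn in cv2.findContours(e,cv2.RETR_LIST,cv2.CHAIN_APPROX_NONE)[0]:
        if len(cn)<80: continue
        (x,y),(a,b),_=cv2.fitEllipse(cn); u=((x+.5)/4-.5,(y+.5)/4-.5)
        if np.hypot(u[0]-u0[0],u[1]-u0[1])<6 and a>0.75*b and b<300: res.append((np.round(u,2),round(a/4,1),round(b/4,1),len(cn),np.round(onz(c,[u],114,o)[0],1)))
    return res
E
python3 - <<'E'
from b import *
import pickle
o,c,s,t=pickle.load(open("c4.pkl","rb"))
for r in bush(c,o,(286.5,127)):print(r)
print(onz(c,[np.array([(428,85),(530,188),(430,289),(329,196)]).mean(0)/1.5],106,o))
g=cv2.cvtColor(c["pixels"],cv2.COLOR_RGB2GRAY);
for r in range(190,204,2):print(r,g[r,244:264])
print("tip",onz(c,[(379/1.5,290/1.5)],o["tool_pos"][2]-118,o))
E
```

```text
(array([285.9 , 127.84]), 24.0, 24.3, 253, array([552.9, 215.5, 114. ]))
(array([285.17, 127.37]), 20.1, 21.3, 262, array([552. , 215.6, 114. ]))
(array([287.11, 128.44]), 40.4, 41.2, 322, array([554.3, 215.4, 114. ]))
(array([285.3 , 127.39]), 40.3, 41.9, 599, array([552.1, 215.6, 114. ]))
[[553.41946297 216.92248912 106.        ]]
190 [45 48 48 46 52 49 52 50 55 54 56 50 48 50 50 53 53 58 57 61]
192 [42 45 47 49 52 56 74 74 77 75 75 74 53 45 48 49 50 57 57 56]
194 [40 46 39 45 46 75 80 77 76 74 72 73 73 52 48 51 52 55 55 53]
196 [42 43 44 44 48 73 77 77 76 72 77 72 72 54 43 49 46 47 49 51]
198 [44 47 42 45 55 73 76 76 76 73 75 75 70 58 48 44 48 48 47 47]
200 [38 38 42 40 51 78 78 77 75 74 75 72 71 56 47 44 47 46 50 52]
202 [38 39 42 40 64 72 73 75 77 74 71 72 69 56 44 45 50 44 53 54]
tip [[546.31238312 147.1324256  152.74135994]]
```

```bash
python3 -m pendant '{"dp":[[0.01,0.005,0],[0.03,0.017,0],[0.05,0.028,0],[0.061,0.034,0],[0.061,0.034,0.01],[0.061,0.034,0.022],[0.061,0.034,0.025],[0.061,0.034,0.025]],"rotation":[[0,0,0],[0,0,0],[0,0,0],[0,0,0],[0,0,0],[0,0,0],[0,0,0],[0,0,0]]}'
python3 - <<'E'
from b import *
import pickle
o=get_obs();print(o["tool_pos"],o["tcp_rot"])
c=vision.capture("wrist");s=vision.capture("scene");t=vision.capture("top");pickle.dump((o,c,s,t),open("c5.pkl","wb"))
u=proj(c,[[552.6,215.5,114],o["tool_pos"]+[0,0,-118]],o);print(u)
for r in bush(c,o,u[0]):print(r)
x,y=u[0].astype(int);im=c["pixels"][y-40:y+70,x-60:x+60,::-1]
p=proj(s,[[552.6,215.5,114]])[0].astype(int);b=s["pixels"][p[1]-70:p[1]+40,p[0]-60:p[0]+60,::-1]
print(x-60,y-40,p[0]-60,p[1]-70)
cv2.imwrite("pics/w5.png",np.hstack([cv2.resize(i,None,fx=3.3,fy=3.3,interpolation=cv2.INTER_CUBIC) for i in(im,b)]))
E
```

```text
time: 12.62
tool_pos: [551.5, 216.6, 245.4]
tcp_rot: [-3.141, -0.0, 1.999]
contact_force: [0.1, 0.8, -0.1]
grip_width: 25.5
finger_force: 30.0
[551.5129112  216.61343245 245.404215  ] [-3.14095932e+00 -9.01164384e-05  1.99903485e+00]
[[252.92195402 191.34737556]
 [252.3718537  193.55234863]]
(array([253.04, 194.85]), 24.2, 29.8, 162, array([554.2, 212.2, 114. ]))
(array([253.47, 190.95]), 38.3, 39.5, 525, array([552.9, 216.1, 114. ]))
(array([253.36, 190.21]), 42.2, 42.5, 385, array([552.5, 216.8, 114. ]))
192 151 114 98
```

View pics/w5.png

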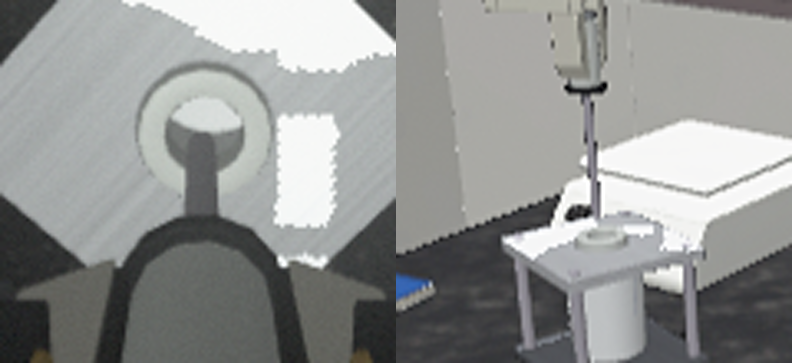

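The tip, at about (201,141) in the crop, hangs over the bore, centred at about (204,135). The probe is upright in the scene view. I'm now quantifying the remaining offset.

Run:
```python
from b import *
import pickle
o,c,s,t=pickle.load(open("c5.pkl","rb"))
g=cv2.cvtColor(c["pixels"],cv2.COLOR_RGB2GRAY)
for r in range(176,208,2):print(r,g[r,230:276])
for z in(127,):
  print("tip",onz(c,[(253.1,194.4)],z,o))
print("bore",onz(c,[(253.6,191.9)],114,o))
P=pose(c,o);print(P[:3,3])
# scene check: stem axis vs vertical
gs=cv2.cvtColor(s["pixels"],cv2.COLOR_RGB2GRAY)
print(proj(s,[o["tool_pos"]+[0,0,-15],o["tool_pos"]+[0,0,-115]]))
for r in(128,136,144,152,160): print(r,gs[r,165:185])
```

```text
176 [177 179 181 182 180 182 179 176 144 124 132 148 178 201 204 203 203 204
 203 202 203 201 198 201 200 199 199 197 198 200 200 202 200 201 196 187
 160 134 126 153 177 181 181 185 188 186]
178 [177 180 179 180 179 179 155 133 135 173 197 206 206 204 200 202 199 198
 199 192 195 194 192 191 194 194 195 197 196 196 198 197 199 195 199 199
 196 195 173 134 126 161 181 185 183 183]
180 [179 178 180 181 177 149 122 150 194 203 203 201 200 199 197 194 194 191
 187 183 192 185 202 203 208 197 197 197 194 193 194 194 195 198 197 195
 197 199 197 192 140 132 148 176 181 183]
182 [175 180 181 181 149 124 157 195 203 201 201 200 196 194 194 184 176 199
 216 215 217 217 218 218 218 220 218 218 218 219 196 180 189 192 194 195
 195 197 196 197 192 167 128 161 181 180]
184 [176 176 179 163 132 168 196 202 200 200 199 196 194 190 170 186 212 215
 218 217 218 217 217 217 219 219 220 219 219 218 220 220 196 166 191 195
 196 196 196 192 196 192 170 130 163 176]
186 [177 175 173 141 132 188 201 198 198 196 195 193 182 156 197 212 214 216
 215 218 217 217 217 218 218 220 219 219 222 220 220 217 219 22
[... 1901 characters left out ...]
 192 194 191 192 188 187 183
 179 176 174 174 172 173 178 179 175 172]
tip [[552.54876532 216.02983718 127.        ]]
bore [[553.45953137 215.25937843 114.        ]]
[519.84767833 287.32030127 403.11804303]
[[170.02635357 125.95532046]
 [173.24466494 162.74831086]]
128 [169 170 170 171 174  75 140 133 145 173 171 169 168 169 169 168 168 169
 168 169]
136 [168 169 169 169 170 171 130 137 122 172 170 169 169 167 167 168 167 167
 167 167]
144 [169 169 168 168 167 166 166 135 136  87 253 245 250 248 248 247 247 247
 247 247]
152 [166 163 196 214 226 245 255 206 137 124 252 253 250 249 250 248 241 229
 217 194]
160 [246 234 128 125  53 101 146 100 127 140 111 251 243 241 242 242 241 241
 243 243]
```

```bash
python3 -m pendant '{"dp":[[0,0.0005,0],[0,0.0005,0.005],[0,0.0005,0.015],[0,0.0005,0.027],[0,0.0005,0.039],[0,0.0005,0.051],[0,0.0005,0.063],[0,0.0005,0.072]],"rotation":[[0,0,0],[0,0,0],[0,0,0],[0,0,0],[0,0,0],[0,0,0],[0,0,0],[0,0,0]]}'
python3 -m pendant '{"dp":[[0,0,0.004],[0,0,0.006],[0,0,0.006],[0,0,0.006],[0,0,0.006],[0,0,0.006]],"rotation":[[0,0,0],[0,0,0],[0,0,0],[0,0,0],[0,0,0],[0,0,0]]}'
python3 - <<'E'
from b import *
import pickle
o=get_obs();print(o["tool_pos"],o["tcp_rot"],o["contact_force"],o["finger_force"])
c=vision.capture("wrist");s=vision.capture("scene");pickle.dump((o,c,s),open("c6.pkl","wb"))
u=proj(c,[[553.2,215.5,114],o["tool_pos"]+[0,0,-54]],o);print(u)
x,y=u[0].astype(int);im=c["pixels"][y-50:y+60,x-60:x+60,::-1];print(x-60,y-50)
p=proj(s,[[552.6,215.5,114]])[0].astype(int);b=s["pixels"][p[1]-70:p[1]+40,p[0]-60:p[0]+60,::-1]
cv2.imwrite("pics/w6.png",np.hstack([cv2.resize(i,None,fx=3.3,fy=3.3,interpolation=cv2.INTER_CUBIC) for i in(im,b)]))
E
```

```text
time: 13.78
tool_pos: [551.9, 217.3, 172.8]
tcp_rot: [-3.141, -0.0, 2.0]
contact_force: [-0.0, 0.0, -0.6]
grip_width: 25.3
finger_force: 30.0
time: 14.52
tool_pos: [552.1, 217.4, 167.9]
tcp_rot: [3.141, 0.0, 2.0]
contact_force: [0.3, 0.0, 0.1]
grip_width: 25.3
finger_force: 30.0
[552.07174549 217.43189136 167.89923819] [3.14121108e+00 5.06876520e-06 1.99981515e+00] [0.27971859 0.04874732 0.07072821] 29.999938309192657
[[252.43022704 219.29672425]
 [252.13495433 216.48406879]]
192 169
```

View pics/w6.png

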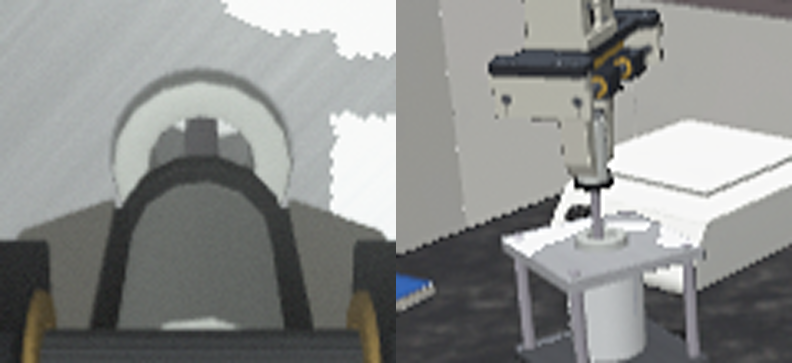

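The stem is centred in the bore (201 against 202 in the crop), the probe is upright, and no contact force shows. Handing in.

```bash
python3 -c "
from plant import workorder
print(workorder.close_job())"
```

```text
the job is handed in; nothing more can be done
None
```

I pressed the plunger to its stop and let it up, then lifted the probe out and lowered it through the bush; it is held upright and near centre with the tip about 49 mm above the worktop, and the job is handed in with no verdict returned (the two loose look-alikes toppled along the way, cause unknown).

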